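Load a carved plinth in the carrying tray and hold the tray up

ROBOT

A 7-joint arm with a two-finger parallel gripper is mounted at the origin on the work surface. World frame = base frame: x ahead of the robot, y to its left, z up, the work surface at z = 0. Lengths are in m, angles in rad, forces in N, time in s.
With the tool pointing down it reaches from about 0.4 to 0.85 m from the base axis. Payload 10.4 kg.
Tool frame: the origin (TCP) lies midway between the tips of the shut fingers; the grasp point (between the pads) lies 19 mm behind it; z points along the fingers, y is the line along which they close (so a half turn about z gives the same grasp; the last joint's range is limited). The gripper opens to 87 mm and grips with 3 to 60 N. Pads are 19 mm wide; open, the fingers measure 117 mm over their backs; the gripper's body (75 mm by 190 mm) begins 51 mm behind the grasp point.
Start: joints at [1.096, 0.332, -0.065, 1.46, 0.022, 1.35, -0.088], TCP at [0.273, -0.562, 0.223] pointing down, gripper open.
Joint ranges: [-2.6, 2.6], [-0.5, 2.12], [-1.47, 1.34], [0.16, 2.42], [-1.27, 4.41], [0.06, 2.06], [-2.6, 2.6]. Speed limits (rad/s): [2.22, 2.22, 2.79, 2.79, 3.14, 3.14, 3.14].

INTERFACE

Orientations are given as a unit quaternion [x, y, z, w].
In Python, from bench import r gives the robot as it stands.
- The arm moves only by the tool arm_command, never from a script. Its argument "moves" is one flat list of numbers, 4 for each row, row after row: the shift along the tool's x, y, z in cm, then the turn about the tool's z in degrees. A call has 1 to 12 rows; each row shifts and turns the commanded pose from where the row before left it, along the tool's axes as they then stand; what a row does not reach is not made up. A row lasts 1/12 s, in which the tool goes at most 41.7 mm and 7.16 degrees, less where a joint would pass 70% of its speed; a pose out of reach is approached as far as the arm can. A call with a gripper value outside its range is refused whole. "fingers" is the opening in per cent of the stroke, from 0 (shut) to 100 (fully open), set as the call begins (left out, the last holds). The fingers move at their own pace and stop on an object; "squeeze" is the grip in N (left out, the last holds). Time passes only in rows, so rows that do not move let the fingers close. It gives the time, the measured TCP pose, the force, the opening and the grip force at its end, in the units of the state.
- r.read_state(): the state, without advancing time (a new reading comes with each control period).
- r.camera(name): name is "scene" or "top" or "wrist"; returns the picture (480x640x3 uint8, red, green, blue); there is no depth.
- r.camera_info(name): a dict with "fx", "fy", "cx", "cy" (pixels), "origin" and "attitude" of the camera in the world. Camera axes: x right, y up, looking along -z (the intrinsics and any distortion apply to the point x, -y, -z); pixel columns grow to the right and rows downward; lengths in m; the calibration is good to about 2 mm. A picture is of the moment at which its call begins: read the wrist's pose just before it. camera_info takes no time and is no camera call; for the wrist camera it gives the pose at the moment of the call.
- r.close_job(): hands the job in; it is judged then, once.
The state is a dict: "time": time; "joint_positions": joint angles; "joint_vel": joint speeds; "joint_torque": joint torques, N m; "ee_pos": TCP position; "eef_rot": TCP orientation; "ft_force": force on the tool from outside, world axes, zero at the start; "torque": the same for the moment, N m; "width": finger opening in m; "grip_force": force on a finger pad.
Only numpy, scipy, OpenCV 4.12 (cv2) and the standard library are available. Lean on these libraries where they do the work, as an engineer would, in place of code of your own. Each camera call takes 0.05 s, during which the arm holds its last target. There are 200 camera calls.

TASK

Set the loose D-shaped wooden plinth down into the empty pocket of the plywood carrying tray, flat on the floor of the pocket with its round end outwards like its partner's, and let go of it without dropping it from above. Then take the tray by its handle, lift it, kept level, to at least 12 cm clear of the bench, and hold it steady and level in the air for a count of three. Finish still holding it up, with both plinths sitting in their pockets and the other things on the bench left where they are.

Things in the scene. Friction and masses are not known exactly. Their poses are not given: they have to be found in the camera images.
- tray: loose plywood carrying tray, 0.34 kg: board 132 (its x) x 232 (its y) x 10 mm thick; origin at the centre of its underside, z up. A bridge handle stands over the middle, a D-shaped pocket lies on each side (y = -66 mm empty, y = +66 mm full), fenced by grey felted strips 6 mm wide, 8 mm high on the board, 3.5 mm clear of a plinth all round. Round ends of the pockets point away from the handle
- tray_handle (a point): centre of the tray's handle bar, 88 mm above the tray's underside. The bar runs along the tray's x, 122 mm long, 16 mm wide (along y), 18 mm high, open underneath, with a 10 mm upright at each end. Axes as the tray's. The loaded tray (about 0.5 kg) balances at the bar's middle
- tray_pocket (a point): centre of the floor of the empty pocket (10 mm above the tray's underside, at tray y = -66 mm). A seated plinth has its origin here, its round end pointing to the tray's -y. Axes as the tray's
- fragment: loose D-shaped wooden plinth, 85 g, upright on the bench: 70 mm long (its x), 46 mm wide (its y), 42 mm high; square end at x = -35 mm, the other end a half round of radius 23 mm (tip at x = +35 mm); the flat parallel long sides run from x = -35 to +12 mm; mass centre near x = 0. Origin at the middle of its underside, z up
- companion: the matching plinth of the same shape and size, already seated in the tray's other pocket (origin at tray y = +66 mm, 10 mm above the tray's underside), round end to the tray's +y
- block: spare rectangular wooden block, 75 x 50 x 30 mm high, square at both ends; a bystander, to be left alone; origin at bench level near its middle
- round_foot: spare turned wooden foot, round, 60 mm across at the bottom, 34 mm high; a bystander, to be left alone; origin at bench level near its middle
- scalpel: flat steel scalpel lying on the bench, about 155 mm long, 10 mm wide, 5 mm thick; a bystander, to be left alone; origin at bench level near its middle
- brush: brush lying on the bench, 170 mm long; a bystander, to be left alone; origin at bench level near its middle
- jar: closed jar, 64 mm across, 70 mm high; a bystander, to be left alone; origin at bench level near its middle
- bottle: closed bottle, 52 mm across, 130 mm high; a bystander, to be left alone; origin at bench level near its middle
- mallet: wooden mallet lying on its side, head 55 x 90 x 50 mm high, whole length about 200 mm; a bystander, to be left alone; origin at bench level near its middle
Things that resemble listed ones, but are neither listed nor needed, are in the scene too. Leave any green or pink look-alike of the companion alone. What is shaped like the fragment but purple is not meant.

How it is judged:
On the way, in this order (a step that is already met when the one before it is completed fails the run):
1. the plinth sits flat in the empty pocket, round end outwards, let go, the tray still on the bench (x of fragment in the frame of tray between -0.006 and 0.006 m and y of fragment in the frame of tray between -0.072 and -0.06 m and z of fragment in the frame of tray between 0.007 and 0.0128 m and angle between the z axis of fragment and the z axis of tray, either way round below 0.06 rad and angle between the x axis of fragment and the y axis of tray, either way round below 0.15 rad and contact force between the fingers and fragment below 0.1 N and height (world z) of tray below 0.01 m and linear speed of fragment below 0.03 m/s), for 0.2 s.
2. the loaded tray is held by the gripper, level and steady, more than 8 cm above the bench for 2 s (height (world z) of tray above 0.08 m and angle between tray's own z axis and vertical below 0.12 rad and linear speed of tray below 0.03 m/s and angular speed of tray below 0.2 rad/s and contact force between the fingers and tray above 1 N and contact force between tray and block below 0.1 N and contact force between tray and round_foot below 0.1 N and contact force between tray and scalpel below 0.1 N and contact force between tray and brush below 0.1 N and contact force between tray and jar below 0.1 N and contact force between tray and bottle below 0.1 N and contact force between tray and mallet below 0.1 N and contact force between the fingers and fragment below 0.3 N and contact force between the fingers and companion below 0.3 N and x of fragment in the frame of tray between -0.006 and 0.006 m and y of fragment in the frame of tray between -0.072 and -0.06 m and z of fragment in the frame of tray between 0.007 and 0.0128 m and angle between the z axis of each of fragment, companion and the z axis of tray, either way round below 0.06 rad and angle between the x axis of each of fragment, companion and the y axis of tray, either way round below 0.15 rad and x of companion in the frame of tray between -0.006 and 0.006 m and y of companion in the frame of tray between 0.06 and 0.072 m and z of companion in the frame of tray between 0.007 and 0.0128 m), for 2 s.
At the end, for the whole second after the job is handed in: The gripper alone holds the tray, underside over 80 mm above the bench, tilt under 0.12 rad, slower than 0.03 m/s and 0.2 rad/s, finger force over 1 N; both plinths seated in their pockets (within 6 mm, square to 0.15 rad, flat to 0.06 rad, under 3 mm off the floor), not touched (all of step 2); the arm keeps its last pose, push and grip.
It fails at once if the tray is tilted by more than 0.3 rad (angle between tray's own z axis and vertical above 0.3 rad).
It fails at once if the plinth is dropped (falls free faster than 0.6 m/s) (linear speed of fragment above 0.6 m/s and contact force between anything else and fragment below 0.01 N).
It fails at once if the matching plinth leaves its pocket (distance between companion and tray above 0.085 m).
It fails at once if a bystander is moved more than 3 cm (distance of any of block, round_foot, scalpel, brush, jar, bottle, mallet from where it was at the start of the episode above 0.03 m).
It also fails if it takes over 70 s, if anything falls off the work surface, if the arm or the gripper's body presses on something with over 40 N, if the wrist force passes 120 N, or if a joint passes its speed limit or range.

## Working session

There is one attempt and no reset: what is moved stays moved. The work goes in short steps, Python scripts to look and compute and a tool call to move; the robot and the scene stay as the last step left them, time stands still between calls to the robot, and variables do not carry over. Pictures are saved under pics/ and viewed, at most 10 in all, crops included, and the job is handed in when it is done.

Besides the shell and the picture viewer there is one more tool, called in YAML: its name, and indented under it one key for each argument. arm_command: Moves the arm, as the interface text tells. Its arguments: {"type":"object","properties":{"moves":{"type":"array"},"fingers":{"type":"number"},"squeeze":{"type":"number"}},"required":["moves"]}

```bash
mkdir -p pics
cat > h.py <<'E'
import numpy as np,cv2
from bench import r
from scipy.spatial.transform import Rotation as R
def info(n):
    i=r.camera_info(n); return i
def rot(i):
    a=np.array(i["attitude"],float); return a if a.shape==(3,3) else R.from_quat(a).as_matrix()
def ray(i,u,v):
    d=np.array([(u-i["cx"])/i["fx"],-(v-i["cy"])/i["fy"],-1.0]); return np.array(i["origin"]),rot(i)@d
def onz(i,u,v,z):
    o,d=ray(i,u,v); return o+d*(z-o[2])/d[2]
def proj(i,p):
    c=rot(i).T@(np.array(p)-i["origin"]); return i["cx"]+i["fx"]*c[0]/-c[2], i["cy"]-i["fy"]*c[1]/-c[2]
def tri(i1,p1,i2,p2):
    o1,d1=ray(i1,*p1);o2,d2=ray(i2,*p2)
    s=np.linalg.lstsq(np.c_[d1,-d2],o2-o1,rcond=None)[0]
    a,b=o1+s[0]*d1,o2+s[1]*d2; return (a+b)/2,np.linalg.norm(a-b)
def save(n,f):
    im=r.camera(n); cv2.imwrite(f"pics/{f}.png",im[:,:,::-1]); return im
E
python3 - <<'E'
from h import *
for n in("top","scene","wrist"):
    print(n,r.camera_info(n)); save(n,n+"0")
s=r.read_state();print(s["ee_pos"],s["eef_rot"],s["time"],s["width"])
E
```

```text
top {'fx': 600.5914607466505, 'fy': 600.5914607466505, 'cx': 317.68174465084405, 'cy': 236.44140438859912, 'origin': array([0.27733803, 0.02207293, 1.65478741]), 'attitude': array([-0.06775105,  0.06460672,  0.70792343, -0.70005727])}
scene {'fx': 561.9615216122064, 'fy': 561.9615216122064, 'cx': 312.72837155449275, 'cy': 238.76912051830826, 'origin': array([1.51092365, 0.10028535, 1.06655184]), 'attitude': array([0.24561653, 0.26724084, 0.69040374, 0.62577754])}
wrist {'fx': 380.11107964384115, 'fy': 380.11107964384115, 'cx': 321.0140647186741, 'cy': 242.58761159832736, 'origin': array([ 0.34089061, -0.52918397,  0.38318165]), 'attitude': array([-0.1180655 ,  0.07517421, -0.52505985,  0.83947694])}
[ 0.27276562 -0.56200871  0.22194947] [ 9.74585973e-01  2.24013149e-01 -1.39519449e-04 -5.19746726e-04] 0.15 0.08747395574924494
```

View pics/top0.png

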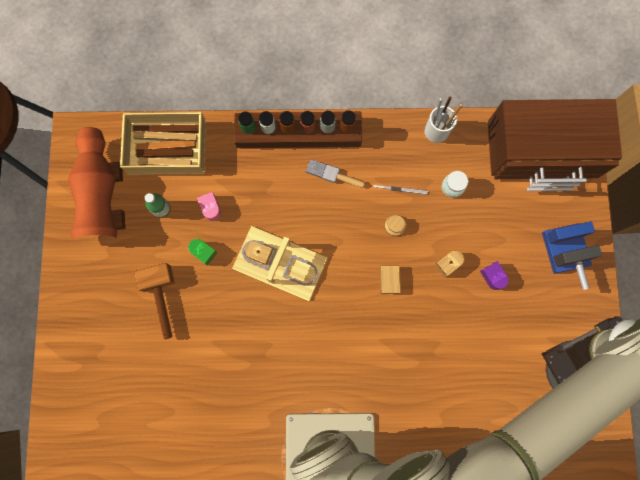

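View pics/scene0.png

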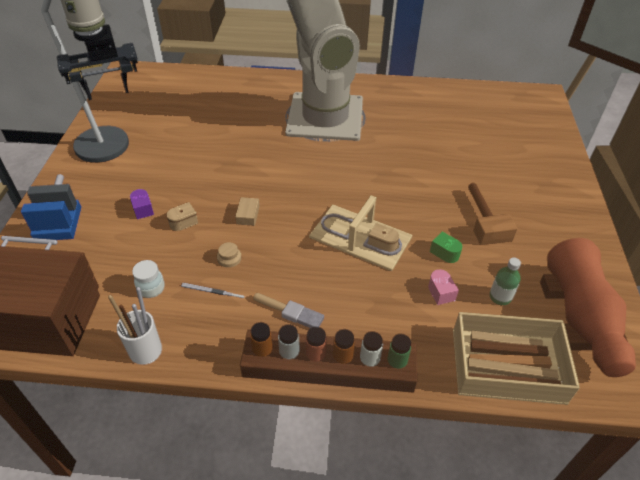

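The top view shows the tray at (280,262), with the full pocket at (258,252) and the empty one at (300,270). The fragment is at (451,263), the block at (390,279) and the purple look-alike at (495,276). The scene view shows the fragment at (182,216) and the tray at (362,237). I'll enlarge both.

Run:
```python
from h import *
t=cv2.imread("pics/top0.png");s=cv2.imread("pics/scene0.png")
a=cv2.resize(t[222:307,230:480],None,fx=3.2,fy=3.2,interpolation=cv2.INTER_CUBIC)
b=cv2.resize(s[190:275,160:420],(800,262),interpolation=cv2.INTER_CUBIC)
cv2.imwrite("pics/c1.png",np.vstack([a,b]))
i=r.camera_info("top");j=r.camera_info("scene")
for n,p,z in(("frag",(451,263),.042),("tray",(280,262),.01),("block",(390,279),.03),("purple",(495,276),.04),("foot",(396,226),.03)):print(n,onz(i,*p,z).round(3))
print(tri(i,(451,262),j,(180,212)))
```

```text
frag [ 0.506 -0.332  0.042]
tray [0.519 0.133 0.01 ]
block [ 0.466 -0.167  0.03 ]
purple [ 0.469 -0.45   0.04 ]
foot [ 0.612 -0.189  0.03 ]
(array([ 0.50981206, -0.33584607,  0.03674561]), np.float64(0.004090442761507176))
```

View pics/c1.png

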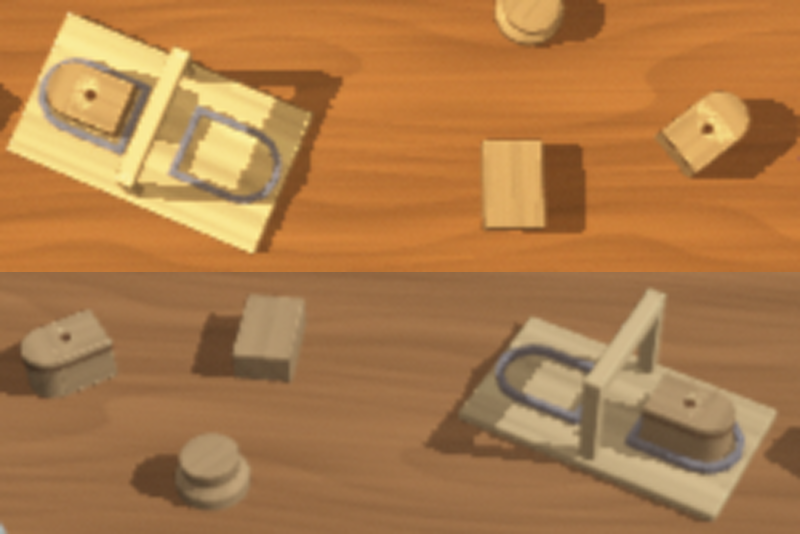

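The fragment's round end points to +x,-y at a yaw of about -50°. The tray's -y points at about -114°. I'll grasp with tool x at a yaw of about 130°, which keeps the last joint in range both here and at the pocket. First I move above the fragment.

arm_command:
  moves: [2.6,-0.87,0,0,2.6,-0.87,0,0,2.6,-0.87,0,0,2.6,-0.87,0,0,2.6,-0.87,0,0,2.6,-0.87,0,0,2.6,-0.87,0,0,2.6,-0.87,0,0,2.6,-0.87,0,0,2.6,-0.87,0,0,2.6,-0.87,0,0,2.6,-0.87,0,0]
  fingers: 100
  squeeze: 25

```text
time: 1.15
ee_pos: [0.5087, -0.331, 0.2224]
eef_rot: [0.975, 0.224, -0.0, -0.0]
ft_force: [0.3, 0.6, -0.9]
width: 0.087
grip_force: 0.0
```

arm_command:
  moves: [0,0,0,-7,0,0,0,-7,0,0,0,-7,0,0,0,-7,0,0,0,-7,0,0,0,-7,0,0,0,-7,0,0,0,-7,0,0,0,-7,0,0,0,-7,0,0,0,-7,0,0,0,-7]

```text
time: 2.15
ee_pos: [0.5078, -0.3321, 0.2222]
eef_rot: [0.572, 0.82, -0.0, -0.0]
ft_force: [-0.6, -0.3, -0.6]
width: 0.0867
grip_force: 0.0
```

arm_command:
  moves: [0,0,0,-7,0,0,0,-7,0,0,0,-6,0,0,0,0,0,0,0,0]

```text
time: 2.57
ee_pos: [0.5078, -0.3322, 0.2223]
eef_rot: [0.425, 0.905, 0.0, -0.0]
ft_force: [0.8, 0.5, -1.2]
width: 0.087
grip_force: 0.0
```

Run:
```python
from h import *
s=r.read_state();print(s["ee_pos"],R.from_quat(s["eef_rot"]).as_matrix()[:,0])
i=r.camera_info("wrist");print(i);save("wrist","w1")
print(proj(i,(.506,-.332,.042)))
```

```text
[ 0.50784961 -0.33215638  0.22230343] [-6.38556222e-01  7.69575042e-01  4.53808844e-04]
{'fx': 380.11107964384115, 'fy': 380.11107964384115, 'cx': 321.0140647186741, 'cy': 242.58761159832736, 'origin': array([ 0.45891115, -0.27392005,  0.38368851]), 'attitude': array([-0.13110574, -0.04768684,  0.33643456,  0.93131576])}
(np.float64(319.800444383044), np.float64(218.03088052570598))
```

View pics/w1.png

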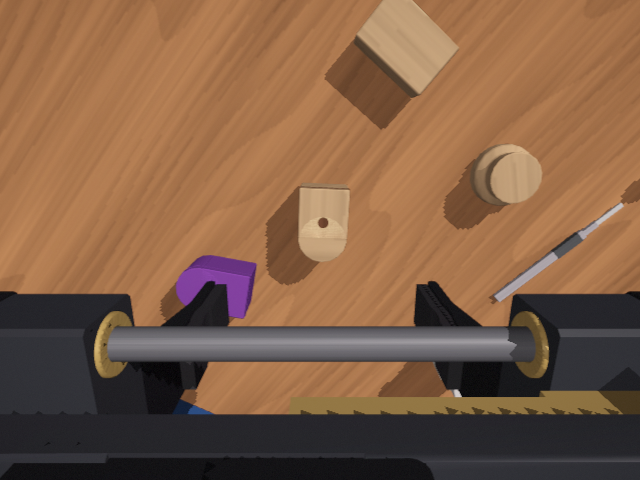

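The wrist view shows the fragment upright. Its square-end corners are at (299,188) and (350,188), the round tip is at (323,262), and the hole is at (323,223). The purple one is clear of the fingers' path.

Run:
```python
from h import *
i=r.camera_info("wrist");t=r.camera_info("top");j=r.camera_info("scene")
print(tri(i,(323,223),t,(450.9,262)),tri(i,(323,223),j,(181.4,211.1)))
im=cv2.imread("pics/w1.png");hsv=cv2.cvtColor(im,cv2.COLOR_BGR2HSV)
for p in((310,200),(320,250),(280,150),(250,200)):print(p,hsv[p[1],p[0]])
a,b,tip,h=[onz(i,*p,.042) for p in((299.5,188),(349.5,188),(323,262.5),(323,223))]
m=(a+b)/2;print(np.linalg.norm(a-b),np.linalg.norm(tip-m))
d=tip-m;yaw=np.degrees(np.arctan2(d[1],d[0]));e=a-b;print("yaw",yaw,np.degrees(np.arctan2(e[1],e[0]))-90)
c=(m+tip)/2;s=r.read_state();T=R.from_quat(s["eef_rot"]).as_matrix()
print("c",c,"tool delta cm",100*T.T@(c-s["ee_pos"]),"toolyaw",np.degrees(np.arctan2(T[1,0],T[0,0])))
```

```text
(array([ 0.51221639, -0.33604378,  0.02687126]), np.float64(0.002867740598005785)) (array([ 0.51122729, -0.33338171,  0.04201382]), np.float64(0.0007201424422805538))
(310, 200) [ 16  93 195]
(320, 250) [ 16  94 197]
(280, 150) [ 13 138 176]
(250, 200) [ 13 140 173]
0.044920424044544494 0.07072059700813847
yaw -51.3061517270571 -230.30094573054237
c [ 0.51382749 -0.33570351  0.042     ] tool delta cm [-0.65666249  0.23376414 18.03846064] toolyaw 129.65841180790846
```

Wrist and scene rays put the hole at a height of 42 mm, and the fragment measures 45 × 71 mm, so the estimate holds. Now I descend, grip and lift.

arm_command:
  moves: [-0.25,0.12,3,0,-0.25,0.11,3,0,0,0,3,0,0,0,3,0,0,0,2.5,0,0,0,2.5,0,0,0,2,0,0,0,1.5,0,0,0,0.5,0,0,0,0,0,0,0,0,0]

```text
time: 3.53
ee_pos: [0.5134, -0.3347, 0.0132]
eef_rot: [0.424, 0.906, -0.0, 0.0]
ft_force: [-0.0, -0.8, 0.3]
width: 0.0872
grip_force: 0.0
```

arm_command:
  moves: [0,0,0,0,0,0,0,0,0,0,0,0,0,0,0,0,0,0,0,0,0,0,0,0,0,0,0,0,0,0,0,0]
  fingers: 0
  squeeze: 20

```text
time: 4.2
ee_pos: [0.513, -0.3346, 0.0126]
eef_rot: [0.424, 0.906, -0.0, 0.0]
ft_force: [-0.2, -0.3, 1.5]
width: 0.0462
grip_force: 19.7
```

arm_command:
  moves: [0,0,-1,0,0,0,-2,0,0,0,-3,0,0,0,-3,0,0,0,-3,0,0,0,-3,0,0,0,-3,0,0,0,-2,0,0,0,-1,0]

```text
time: 4.95
ee_pos: [0.514, -0.3348, 0.2266]
eef_rot: [0.423, 0.906, -0.0, 0.002]
ft_force: [0.6, 1.0, -0.9]
width: 0.0463
grip_force: 19.7
```

Run:
```python
from h import *
t=r.camera_info("top")
P=[onz(t,230+x/3.2,222+y/3.2,.01) for x,y in((70,12),(8,150),(257,252),(312,112))]
for k in range(4):print(P[k].round(4),np.linalg.norm(P[k]-P[k-1]).round(4))
c=sum(P)/4;v=(P[0]+P[1]-P[2]-P[3]);v=v/np.linalg.norm(v);print("c",c,"y yaw",np.degrees(np.arctan2(v[1],v[0])))
pk=c-.066*v;s=r.read_state();T=R.from_quat(s["eef_rot"]).as_matrix()
tgt=pk-.12*v; print(pk,tgt,s["ee_pos"],np.linalg.norm(tgt[:2]),100*T.T@(tgt-s["ee_pos"]))
```

```text
[0.622  0.2116 0.01  ] 0.2292
[0.501  0.2639 0.01  ] 0.1318
[0.4108 0.0498 0.01  ] 0.2324
[0.5311 0.0012 0.01  ] 0.1298
c [0.51620496 0.13161181 0.01      ] y yaw 66.90306667778765
[0.49031396 0.07090221 0.01      ] [ 0.44323941 -0.03947889  0.01      ] [ 0.51395651 -0.3347921   0.22660792] 0.44499411137644984 [27.28927014 13.48575609 21.55755197]
```

arm_command:
  moves: [1.2,0.6,0,0,2.4,1.2,0,0,2.5,1.25,0,0,2.5,1.25,0,0,2.5,1.25,0,0,2.5,1.25,0,0,2.5,1.25,0,0,2.5,1.25,0,0,2.5,1.25,0,0,2.5,1.25,0,0,2.4,1.2,0,0,1.2,0.6,0,0]

```text
time: 5.95
ee_pos: [0.4419, -0.0354, 0.2223]
eef_rot: [0.422, 0.907, -0.0, -0.0]
ft_force: [0.7, 0.2, -1.0]
width: 0.0464
grip_force: 19.7
```

arm_command:
  moves: [0,0,0,6,0,0,0,6,0,0,0,6,0,0,0,6,0,0,0,6,0,0,0,6,0,0,0,6,0,0,0,6,0,0,0,6,0,0,0,6,0,0,0,3,0,0,0,0]

```text
time: 6.95
ee_pos: [0.4427, -0.0391, 0.2222]
eef_rot: [0.835, 0.55, -0.0, -0.0]
ft_force: [-0.1, 0.4, -0.3]
width: 0.0461
grip_force: 19.7
```

arm_command:
  moves: [0,0,0,0,0,0,0,0]

```text
time: 7.12
ee_pos: [0.4428, -0.0388, 0.2224]
eef_rot: [0.834, 0.552, -0.0, -0.0]
ft_force: [0.3, -0.9, -1.2]
width: 0.0457
grip_force: 19.7
```

Run:
```python
from h import *
s=r.read_state();print(s["ee_pos"],s["eef_rot"])
save("wrist","w2")
```

```text
[ 0.44281142 -0.03881427  0.22237541] [ 8.33911343e-01  5.51898403e-01 -1.24649501e-04 -9.96032386e-05]
```

View pics/w2.png

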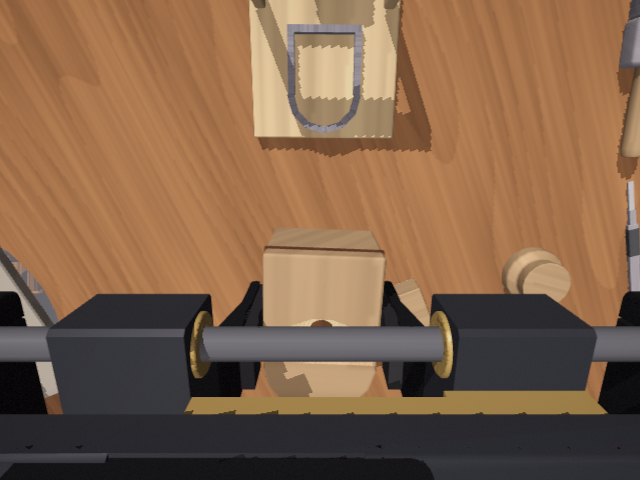

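The wrist view shows the empty pocket. The fence's outer sides are at columns 288 and 362, its square side is at row 25 and its round tip at row 131. The board corners are at (255,137) and (392,137). The held plinth's top corners are at (264,250) and (384,250).

Run:
```python
from h import *
i=r.camera_info("wrist");j=r.camera_info("scene")
sc=lambda x,y:(160+x*.325,190+(y-272)*85/262)
print("corner heights",tri(i,(255,136),j,sc(533,318)),tri(i,(392,136),j,sc(459,413)))
im=cv2.imread("pics/w2.png");hsv=cv2.cvtColor(im,cv2.COLOR_BGR2HSV)
m=((hsv[:,:,1]<75)).astype(np.uint8);m[:,:275]=0;m[:,375:]=0;m[160:]=0;m[:15]=0
m=cv2.morphologyEx(m,cv2.MORPH_OPEN,np.ones((3,3)))
c=max(cv2.findContours(m,0,1)[0],key=cv2.contourArea)[:,0]
print(c.min(0),c.max(0))
w=np.array([onz(i,u,v,.018)[:2] for u,v in c],np.float32)
s=r.read_state();T=R.from_quat(s["eef_rot"]).as_matrix()
t=(w-s["ee_pos"][:2])@T[:2,:2]  # tool frame
(cc,sz,an)=cv2.minAreaRect((t*1000).astype(np.float32));print("fence mm: centre",cc,sz,an)
print("expect 89x65 outer")
# direction of the side edges
for lo in(288,362):
    q=c[(abs(c[:,0]-lo)<6)&(c[:,1]>35)&(c[:,1]<90)]
    qt=np.array([(np.array(onz(i,u,v,.018))-s["ee_pos"])@T for u,v in q]);p=np.polyfit(qt[:,0],qt[:,1],1);print("side",len(q),np.degrees(np.arctan(p[0])),qt[:,1].mean())
# board edge
a,b=[(onz(i,*p,.01)-s["ee_pos"])@T for p in((255,136.5),(392.5,136.5))];print("board edge mm",a*1000,b*1000)
# held plinth
z=s["ee_pos"][2]+.030
a,b=[(onz(i,*p,z)-s["ee_pos"])@T for p in((264,250),(384,250))];print("held square end",a*1000,b*1000)
```

```text
corner heights (array([0.41297527, 0.05413497, 0.00749959]), np.float64(0.0017140243514979171)) (array([0.53322773, 0.00199502, 0.00803334]), np.float64(0.0006993305001278296))
[286  24] [362 132]
fence mm: centre (121.30073547363281, 2.0672664642333984) (65.97515869140625, 89.09197998046875) 89.9635009765625
expect 89x65 outer
side 54 -0.10057743285586317 -0.03043336081439701
side 54 0.39841376831156883 0.03449404330629211
board edge mm [ 72.6498041  -62.96261737 212.44192159] [ 72.75378149  67.27054391 212.42185142]
held square end [ 35.10962563 -20.90100734 -29.99952177] [ 35.15256371  22.48829374 -30.00620912]
```

The fence centre is at tool (121–122.5, 2.1) mm. The outline measures 89 × 66 mm against 89 × 65 mm expected. The board stands about 8–10 mm high. I'll go over the pocket and down to just above the fence.

arm_command:
  moves: [1.2,0.03,0,0,2,0.03,0,0,2,0.03,0,0,2,0.04,0,0,2,0,0,0,2,0,0,0,1,0,0,0,0,0,2,0,0,0,3,0,0,0,3,0,0,0,3,0,0,0,2,0]

```text
time: 8.17
ee_pos: [0.4908, 0.0727, 0.0899]
eef_rot: [0.834, 0.552, -0.001, -0.001]
ft_force: [-0.0, -1.6, -0.9]
width: 0.0459
grip_force: 19.7
```

arm_command:
  moves: [0,0,2,0,0,0,1.5,0,0,0,1,0,0,0,0,0,0,0,0,0]

```text
time: 8.58
ee_pos: [0.492, 0.0732, 0.0477]
eef_rot: [0.834, 0.551, -0.0, -0.0]
ft_force: [0.6, -0.6, -0.2]
width: 0.0461
grip_force: 19.7
```

Run:
```python
from h import *
s=r.read_state();print(s["ee_pos"],s["eef_rot"],s["ft_force"])
a=save("wrist","w3");b=r.camera("scene")[200:290,280:420,::-1]
b=cv2.resize(b,(640,411),interpolation=cv2.INTER_CUBIC)
cv2.imwrite("pics/c3.png",cv2.resize(np.vstack([a[:330,:,::-1],b]),None,fx=.8,fy=.8))
```

```text
[0.49204564 0.07319792 0.04770416] [ 8.34260587e-01  5.51370321e-01 -9.24001632e-05 -1.81647066e-04] [ 0.64431096 -0.63202979 -0.21090497]
```

View pics/c3.png

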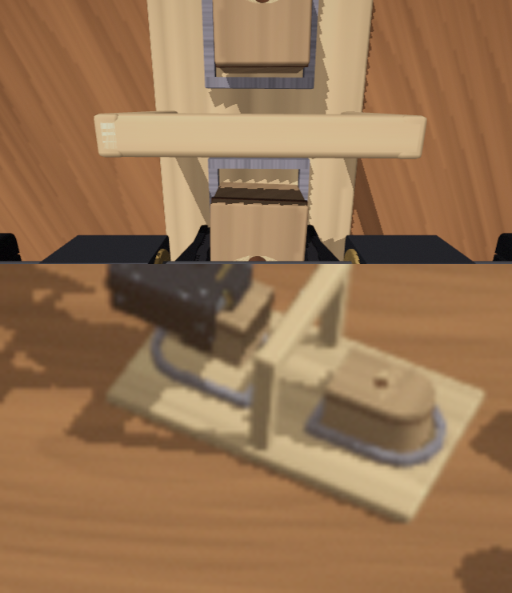

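The view shows the held plinth over the pocket. Its square end (full-frame columns ≈264–385) is centred between the fence sides (≈262–388), and the handle bar spans ≈119–531. I'll check these numerically.

Run:
```python
from h import *
i=r.camera_info("wrist");s=r.read_state();T=R.from_quat(s["eef_rot"]).as_matrix()
im=cv2.imread("pics/w3.png");hsv=cv2.cvtColor(im,cv2.COLOR_BGR2HSV)
g=hsv[:,:,1]<75
for v in (200,205,210,225,100,105): 
    u=np.where(g[v,240:420])[0]+240; print(v,u.min() if len(u) else None,u.max() if len(u) else None)
for u in(300,320,340):print("col",u,[v for v in range(190,260) if g[v,u]],[v for v in range(80,115) if g[v,u]])
f=lambda u,v,z:((onz(i,u,v,z)-s["ee_pos"])@T*1000).round(1)
print("bar",f(119,160,.097),f(531,160,.097),"bar edges",f(320,143,.097),f(320,197,.097))
print("held top corners",f(264,251,s["ee_pos"][2]+.0295),f(384,251,s["ee_pos"][2]+.0295))
print("comp sq end",f(268,80,.052),f(388,80,.052))
# fence inner square side visible rows
print("fence outer sides z18",f(262,205,.018),f(387,205,.018))
```

```text
200 259 387
205 259 387
210 260 387
225 260 386
100 255 392
105 255 392
col 300 [197, 198, 199, 200, 201, 202, 203, 204, 205, 206, 207, 208, 209, 210] [96, 97, 98, 99, 100, 101, 102, 103, 104, 105, 106, 107, 108, 109, 110]
col 320 [197, 198, 199, 200, 201, 202, 203, 204, 205, 206, 207, 208, 209, 210] [96, 97, 98, 99, 100, 101, 102, 103, 104, 105, 106, 107, 108, 109, 110]
col 340 [197, 198, 199, 200, 201, 202, 203, 204, 205, 206, 207, 208, 209, 210] [96, 97, 98, 99, 100, 101, 102, 103, 104, 105, 106, 107, 108, 109, 110]
bar [ 68.2 -59.  -48.5] [ 68.3  60.9 -48.3] bar edges [ 73.   -0.6 -48.4] [ 57.4  -0.6 -48.4]
held top corners [ 34.6 -21.  -29.5] [ 34.6  22.6 -29.4]
comp sq end [ 95.4 -20.7  -3.4] [95.4 25.5 -3.3]
fence outer sides z18 [ 40.4 -30.4  30.6] [40.5 33.4 30.6]
```

Laterally and lengthwise it's aligned to about 0.5 mm. Lowering now.

arm_command:
  moves: [0,0,0.6,0,0,0,0.6,0,0,0,0.5,0,0,0,0.4,0,0,0,0.2,0,0,0,0.1,0,0,0,0,0,0,0,0,0,0,0,0,0]

```text
time: 9.43
ee_pos: [0.4922, 0.0732, 0.0237]
eef_rot: [0.834, 0.551, 0.0, 0.0]
ft_force: [0.2, -0.3, -0.8]
width: 0.0461
grip_force: 19.7
```

arm_command:
  moves: [0,0,0.05,0,0,0,0.05,0,0,0,0,0,0,0,0,0]

```text
time: 9.77
ee_pos: [0.492, 0.0731, 0.0226]
eef_rot: [0.834, 0.551, 0.0, 0.0]
ft_force: [1.0, 0.4, -1.3]
width: 0.046
grip_force: 19.7
```

arm_command:
  moves: [0,0,0.05,0,0,0,0,0,0,0,0,0]

```text
time: 10.02
ee_pos: [0.4921, 0.0731, 0.0226]
eef_rot: [0.834, 0.551, -0.0, 0.0]
ft_force: [-2.7, -1.4, 8.1]
width: 0.0463
grip_force: 19.7
```

Contact: 8 N upwards, so it's on the pocket floor. I release, opening partway at first, then rise.

arm_command:
  moves: [0,0,0,0,0,0,0,0,0,0,0,0,0,0,0,0,0,0,0,0,0,0,0,0]
  fingers: 75

```text
time: 10.52
ee_pos: [0.492, 0.0731, 0.022]
eef_rot: [0.834, 0.551, 0.0, 0.0]
ft_force: [0.7, -1.0, -0.2]
width: 0.0647
grip_force: 0.0
```

arm_command:
  moves: [0,0,-0.5,0,0,0,-1,0,0,0,-2,0,0,0,-3,0,0,0,-3,0,0,0,-3,0,0,0,-3,0,0,0,-3,0,0,0,-2,0,-1,0,0,0,-1,0,0,0,0,0,0,0]

```text
time: 11.52
ee_pos: [0.4839, 0.0533, 0.2282]
eef_rot: [0.835, 0.551, 0.0, 0.001]
ft_force: [0.5, -0.2, 0.1]
width: 0.0655
grip_force: 0.0
```

arm_command:
  moves: [-2,0,0,0,-2,0,0,0,-1.5,0,0,0,0,0,0,0,0,0,0,0]

```text
time: 11.93
ee_pos: [0.4625, 0.0041, 0.2274]
eef_rot: [0.835, 0.551, 0.0, 0.0]
ft_force: [0.7, 0.1, -0.2]
width: 0.0649
grip_force: 0.0
```

Run:
```python
from h import *
s=r.read_state();print(s["ee_pos"],s["eef_rot"],s["ft_force"])
a=save("wrist","w4")
```

```text
[0.46253779 0.00412059 0.22740536] [8.34740099e-01 5.50644059e-01 5.70925451e-05 2.88325481e-04] [ 0.7053982   0.05227277 -0.17623795]
```

View pics/w4.png

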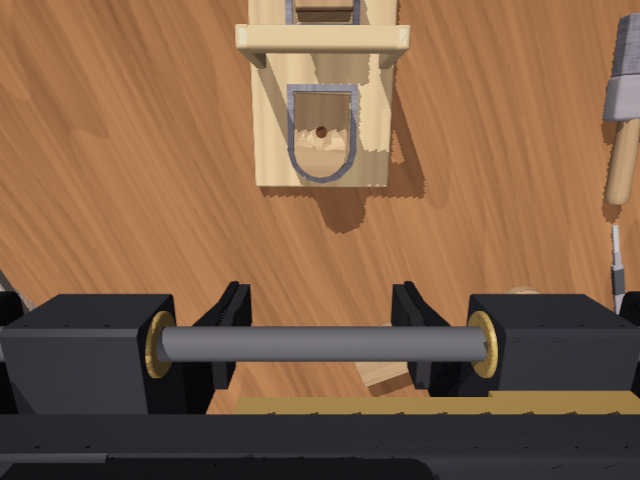

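The plinth sits inside its fence, with its square corners at (295,92) and (351,92) and the fence from column 288 to 358. The handle bar is at rows ≈26–48, columns 236–410. I'll check the bar's height from the two wrist views.

Run:
```python
from h import *
i=r.camera_info("wrist");s=r.read_state();T=R.from_quat(s["eef_rot"]).as_matrix()
k=dict(i);k["origin"]=i["origin"]+np.array([.49204564,.07319792,.04770416])-s["ee_pos"]
im=cv2.imread("pics/w4.png");hsv=cv2.cvtColor(im,cv2.COLOR_BGR2HSV)
for p4,p3 in(((236.5,27),(119,143)),((409.5,27),(531,143))):print(tri(i,p4,k,p3))
for z in(.097,):
  a,b=[onz(i,*p,z) for p in((236.5,37),(409.5,37))];print(a,b,np.linalg.norm(a-b),(a+b)/2,((a+b)/2-s["ee_pos"])@T*100)
```

```text
(array([0.46575365, 0.16337257, 0.09330862]), np.float64(0.0007489284582016803))
(array([0.57689075, 0.11606867, 0.09337149]), np.float64(0.0007602506327474323))
[0.46342469 0.15635275 0.097     ] [0.57344571 0.10953104 0.097     ] 0.11956962734275965 [0.5184352  0.13294189 0.097     ] [13.96289201  0.09325538 13.04266263]
```

arm_command:
  moves: [1,0,0,0,2,0,0,0,2,0,0,0,2,0,0,0,2,0,0,0,2,0,0,0,2,0,0,0,1.05,0,0,0]

```text
time: 12.65
ee_pos: [0.5179, 0.1374, 0.2272]
eef_rot: [0.833, 0.553, 0.001, -0.001]
ft_force: [-0.1, -0.0, 0.7]
width: 0.0657
grip_force: 0.0
```

arm_command:
  moves: [0,0,0,-7,0,0,0,-7,0,0,0,-7,0,0,0,-7,0,0,0,-7,0,0,0,-7,0,0,0,-7,0,0,0,-7,0,0,0,-7,0,0,0,-7,0,0,0,-7,0,0,0,-7]

```text
time: 13.65
ee_pos: [0.5177, 0.1349, 0.2274]
eef_rot: [0.248, 0.969, 0.001, -0.0]
ft_force: [-0.3, 0.5, 0.1]
width: 0.0655
grip_force: 0.0
```

arm_command:
  moves: [0,0,0,-6,0,0,0,0,0,0,0,0]

```text
time: 13.9
ee_pos: [0.5176, 0.1344, 0.2272]
eef_rot: [0.201, 0.979, 0.001, -0.0]
ft_force: [0.2, 0.3, 0.5]
width: 0.0651
grip_force: 0.0
```

Run:
```python
from h import *
i=r.camera_info("wrist");s=r.read_state();print(s["ee_pos"],s["joint_positions"][6])
T=R.from_quat(s["eef_rot"]).as_matrix();print(np.degrees(np.arctan2(T[1,0],T[0,0])))
print(proj(i,(.5177,.1334,.097)))
a=save("wrist","w5")
```

```text
[0.51764482 0.1344105  0.22717242] 0.6055804759172666
156.75383005118056
(np.float64(319.7484559716371), np.float64(233.8628504447871))
```

View pics/w5.png

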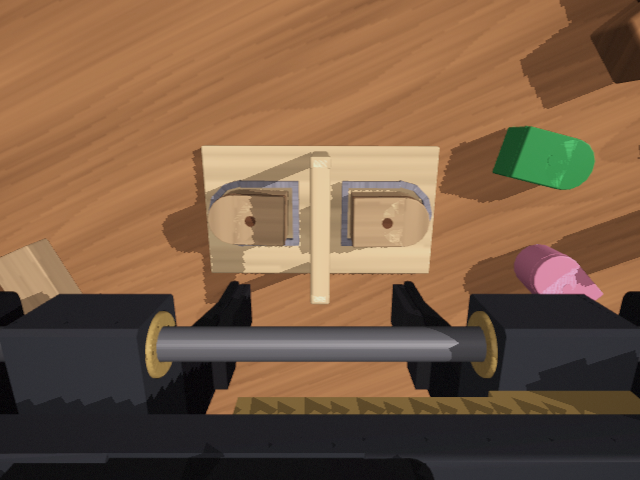

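Both plinths sit in their pockets. The bar is at column 320, rows 156–303, between the open fingers and parallel to the pads. Now I descend and grip the handle.

arm_command:
  moves: [-0.08,-0.08,1,0,0,0,2,0,0,0,2,0,0,0,2.5,0,0,0,2.5,0,0,0,2,0,0,0,2,0,0,0,1.3,0,0,0,0.5,0,0,0,0,0,0,0,0,0]

```text
time: 14.87
ee_pos: [0.5185, 0.1326, 0.0696]
eef_rot: [0.2, 0.98, 0.0, 0.0]
ft_force: [0.6, -0.3, 0.2]
width: 0.0654
grip_force: 0.0
```

arm_command:
  moves: [0,0,0,0,0,0,0,0,0,0,0,0,0,0,0,0,0,0,0,0,0,0,0,0,0,0,0,0,0,0,0,0,0,0,0,0]
  fingers: 0
  squeeze: 45

```text
time: 15.62
ee_pos: [0.5182, 0.1324, 0.0691]
eef_rot: [0.2, 0.98, 0.0, 0.0]
ft_force: [0.2, 0.4, -0.2]
width: 0.0153
grip_force: 45.0
```

Gripped on the bar (about 16 mm wide). Lifting gently.

arm_command:
  moves: [0,0,-0.2,0,0,0,-0.5,0,0,0,-0.8,0,0,0,-1.2,0,0,0,-1.5,0,0,0,-1.5,0,0,0,-1.5,0,0,0,-1.5,0,0,0,-1.5,0,0,0,-1.5,0,0,0,-1.2,0,0,0,-1,0]

```text
time: 16.62
ee_pos: [0.5184, 0.1326, 0.2101]
eef_rot: [0.2, 0.98, 0.0, 0.001]
ft_force: [0.0, 0.1, -5.1]
width: 0.0157
grip_force: 45.0
```

arm_command:
  moves: [0,0,-0.6,0,0,0,-0.3,0,0,0,-0.1,0,0,0,0,0,0,0,0,0,0,0,0,0,0,0,0,0]

```text
time: 17.2
ee_pos: [0.5179, 0.1323, 0.2176]
eef_rot: [0.2, 0.98, -0.0, -0.0]
ft_force: [-0.9, 0.4, -4.7]
width: 0.0156
grip_force: 45.0
```

Run:
```python
from h import *
s=r.read_state();print(s["ee_pos"],s["ft_force"],s["torque"])
a=save("wrist","w6");b=r.camera("scene")[100:300,220:480,::-1]
b=cv2.resize(b,(640,492),interpolation=cv2.INTER_CUBIC)
cv2.imwrite("pics/c6.png",cv2.resize(np.vstack([a[:300,:,::-1],b]),None,fx=.75,fy=.75))
```

```text
[0.51790765 0.13225692 0.21758239] [-0.90218082  0.3889085  -4.70159783] [ 0.07619289 -0.14270161 -0.0337054 ]
```

View pics/c6.png

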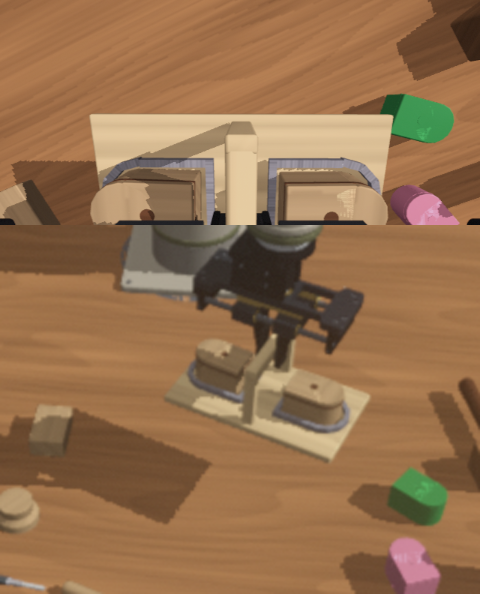

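The tray is up and level (far edge at row ≈115 of the crop, horizontal). Both plinths are in their pockets and the measured load is about 5 N. The tray has risen about 148 mm. Holding for more than three seconds.

arm_command:
  moves: [0,0,0,0,0,0,0,0,0,0,0,0,0,0,0,0,0,0,0,0,0,0,0,0,0,0,0,0,0,0,0,0,0,0,0,0,0,0,0,0,0,0,0,0,0,0,0,0]

```text
time: 18.3
ee_pos: [0.5181, 0.1323, 0.218]
eef_rot: [0.2, 0.98, -0.0, 0.0]
ft_force: [-0.4, -0.6, -6.2]
width: 0.0155
grip_force: 45.0
```

arm_command:
  moves: [0,0,0,0,0,0,0,0,0,0,0,0,0,0,0,0,0,0,0,0,0,0,0,0,0,0,0,0,0,0,0,0,0,0,0,0,0,0,0,0,0,0,0,0,0,0,0,0]

```text
time: 19.3
ee_pos: [0.5181, 0.1323, 0.218]
eef_rot: [0.2, 0.98, -0.0, 0.0]
ft_force: [-0.2, -0.4, -5.2]
width: 0.0153
grip_force: 45.0
```

arm_command:
  moves: [0,0,0,0,0,0,0,0,0,0,0,0,0,0,0,0,0,0,0,0,0,0,0,0,0,0,0,0,0,0,0,0,0,0,0,0,0,0,0,0,0,0,0,0,0,0,0,0]

```text
time: 20.3
ee_pos: [0.5181, 0.1323, 0.2181]
eef_rot: [0.2, 0.98, -0.0, 0.0]
ft_force: [0.3, -0.4, -5.4]
width: 0.0156
grip_force: 45.0
```

arm_command:
  moves: [0,0,0,0,0,0,0,0,0,0,0,0,0,0,0,0,0,0,0,0,0,0,0,0]

```text
time: 20.8
ee_pos: [0.5181, 0.1323, 0.218]
eef_rot: [0.2, 0.98, -0.0, 0.0]
ft_force: [0.2, -0.1, -5.9]
width: 0.0155
grip_force: 45.0
```

Run:
```python
from h import *
a=cv2.imread("pics/w6.png")[:300].astype(int);b=r.camera("wrist")[:300,:,::-1].astype(int)
print("changed px",(abs(a-b).max(2)>30).sum());s=r.read_state();print(s["ee_pos"],s["grip_force"],s["width"])
print(r.close_job())
```

```text
changed px 1113
[0.51813289 0.13230968 0.21805246] 44.99472498893738 0.0155905579918541
the job is handed in; nothing more can be done
None
```

The plinth is seated in its pocket with its round end outwards, and the tray was lifted level about 15 cm clear, held steady for over three seconds and handed in still held up; the hand-in gave no verdict.

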